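# Wedge the rocking glaze stand steady

## Task

The little wooden glaze stand rocks because its orange foot, below the orange dot, does not reach the table: push the loose blue wooden wedge along the table, thin end first, under that foot until the stand no longer rocks yet still stands level. Do not lift the wedge or the stand, do not shove the stand out of its place, and leave everything else alone. Finish while pressing down on the orange dot with the fingertips, firmly (about 12 N) and clear of the wedge, so that the wedge is felt to carry that corner; the program ends still holding this press.

Things in the scene. Friction and masses are not known exactly. Their poses are not given: they have to be found in the camera images.
- stand: The rocking stand: loose wooden box, 2.4 to 3.4 kg, 200 x 200 mm, underside 30 and flat top 80 mm above the table, on four dome feet (22 mm across) at x, y = +-80 mm. Origin: centre of its footprint at table level. Three feet reach the table; the orange one at (+80, +80) does not. Three bowls, fixed on top over the other corners, stand 50 mm above it, none within 60 mm of the orange dot.
- press_spot (a point): Centre of the orange dot (32 mm across) on the stand's top, 80 mm above the table, straight over the orange foot: stand frame (+80, +80, +80) mm, the stand's axes. Unwedged, 4 to 7 N straight down here tips the stand about its feet at (+80, -80) and (-80, +80) until the orange foot meets the table.
- foot_point (a point): Point straight below the orange foot, at table level while the stand is level: stand frame (+80, +80, 0) mm, the stand's axes. The foot's own end hangs 5 to 10 mm higher, different each time and not told. Left alone, the stand rests level.
- wedge: Loose blue wooden wedge flat on the table, 0.09 kg, 140 mm long (x), 56 wide (y); the top slopes from 20 mm high at the thick end (x = -70 mm, flat upright face) to 3 mm at the thin end (x = +70). Origin: centre of underside. Thin end points at the orange foot, 20 to 55 mm short of it, about along the stand's -y. It slides with under 1.5 N, with 4 to 10 N once lifting the foot; stays where left.
- bowl_yellow: Bystander: loose yellow bowl, 110 mm across, 50 mm high. Origin: centre of its underside.
- brush_mug: Bystander: loose white mug of brushes with a blue band, 76 mm across, 190 mm high with the brushes. Origin: centre of its underside.
- vase: Bystander: loose unglazed vase, 80 mm across, 120 mm high. Origin: centre of its underside.
- bowl_green: Bystander: loose green bowl, 100 mm across, 55 mm high. Origin: centre of its underside.
- bottle: Bystander: loose clear bottle with a blue cap, 60 mm across, 170 mm high. Origin: centre of its underside.
- tile: Bystander: loose white tile with a round blue and orange motif, 100 x 100 x 10 mm. Origin: centre of its underside.
- brush: Bystander: loose paint brush, 200 mm long, lying along its x axis.
There are look-alikes about, which are no part of the job. There is more than one size of the wedge; the one meant has the size given above.

How it is judged:
By the outcome, as a careful person would: the job done as asked, in the order asked, and still so for the second after the job is handed in, while the arm keeps its last pose, push and grip.
It also fails if it takes over 51 s, if anything falls off the work surface, if the arm or the gripper's body presses on something with over 40 N, if the wrist force passes 120 N, or if a joint passes its speed limit or range.

## Robot

A 6-joint arm with a two-finger parallel gripper is mounted at the origin on the work surface. World frame = base frame: x ahead of the robot, y to its left, z up, the work surface at z = 0. Lengths are in m, angles in rad, forces in N, time in s.
With the tool pointing down it reaches from about 0.35 to 0.975 m from the base axis. Payload 4.9 kg.
Tool frame: the origin (TCP) lies at the very end of the fingers, on their centre line; the grasp point (between the pads) lies 19 mm behind it; z points along the fingers, y is the line along which they close (so a half turn about z gives the same grasp; the last joint's range is limited). The gripper opens to 85 mm and grips with 20 to 120 N. Pads are 22 mm wide; open, the fingers measure 114 mm over their backs; the gripper's body (76 mm by 85 mm) begins 54 mm behind the grasp point. The pads swing forward as they close: fully open they stand 13 mm farther back than shut.
Start: joints at [1.069, 0.053, 1.613, -0, 1.476, -0.119], TCP at [0.233, 0.58, 0.231] pointing down, gripper open.
Joint ranges: [-3.01, 3.01], [-1.01, 2.22], [0.06, 2.58], [-1.02, 4.17], [0.09, 2.62], [-3.14, 3.14]. Speed limits (rad/s): [2.57, 2.57, 3.14, 3.14, 3.14, 3.14].

## Interface

Orientations are given as a 3x3 rotation matrix whose columns are the frame's x, y, z axes.
In Python, from workcell import * gives the robot as it stands.
- The arm moves only by the tool carry_out, never from a script. Its argument "steps" is a list of rows, each a list of 7 numbers: the shift along the world's x, y, z in mm, then the turn, a rotation vector about the world's x, y, z in rad, then the gripper's target within -1 to 1 (fully open at 1, half-way at 0, shut at -1). A call has 1 to 10 rows; each row is the pose to reach, as a shift and turn from the pose commanded when the call began; what a row does not reach only later rows make up. A row lasts 1/10 s, in which the tool goes at most 50 mm and 8.59 degrees, less where a joint would pass 70% of its speed; a pose out of reach is approached as far as the arm can. A call with a gripper value outside its range is refused whole. The fingers move at their own pace and stop on an object; "newtons" is the grip in N (left out, the last holds). Time passes only in rows, so rows that repeat a pose let the fingers close. It gives the time, the measured TCP pose, the force, the opening and the grip force at its end, in the units of the state.
- get_state(): the state, without advancing time (a new reading comes with each control period).
- grab_frame(name): name is "side" or "top" or "wrist"; returns (picture, depth): 400x640x3 uint8, blue, green, red; 400x640 float32, m along the optical axis (not along the pixel's ray), 0 where there is no reading.
- calibration(name): a dict with "intrinsics" (3x3 intrinsics, pixels), "extrinsics" (4x4, takes a point from camera to world coordinates). Camera axes: x right, y down, z forward; pixel columns grow to the right and rows downward; lengths in m; the calibration is good to about 2 mm. A picture is of the moment at which its call begins: read the wrist's pose just before it. calibration takes no time and is no camera call; for the wrist camera it gives the pose at the moment of the call.
- hand_in(): hands the job in; it is judged then, once.
The state is a dict: "clock": time; "joint_pos": joint angles; "qd": joint speeds; "joint_torque": joint torques, N m; "position": TCP position; "orientation": TCP orientation; "force": force on the tool from outside, world axes, zero at the start; "wrist_torque": the same for the moment, N m; "grip_width": finger opening in m; "grasp_force": force on a finger pad.
Only numpy, scipy, OpenCV 4.12 (cv2) and the standard library are available. Lean on these libraries where they do the work, as an engineer would, in place of code of your own. Each camera call takes 0.05 s, during which the arm holds its last target. There are 200 camera calls.

## Working session

There is one attempt and no reset: what is moved stays moved. The work goes in short steps, Python scripts to look and compute and a tool call to move; the robot and the scene stay as the last step left them, time stands still between calls to the robot, and variables do not carry over. Pictures are saved under pics/ and viewed, at most 10 in all, crops included, and the job is handed in when it is done.

Besides the shell and the picture viewer there is one more tool, called after "Call:" as a command line: name --pt "numbers of a row" for each row, then --argument value for the rest. carry_out: Moves the arm, as the interface text tells. Its arguments: {"type":"object","properties":{"steps":{"type":"array","items":{"type":"array","items":{"type":"number"}}},"newtons":{"type":"number"}},"required":["steps"]}

```bash
mkdir -p pics; ls
python3 - <<'E'
from workcell import *
import cv2,numpy as np
for n in("top","side"):
    p,d=grab_frame(n);c=calibration(n)
    cv2.imwrite(f"pics/{n}0.png",p);np.savez(f"{n}0.npz",p=p,d=d,K=c["intrinsics"],T=c["extrinsics"])
    print(n,np.round(c["extrinsics"],3).tolist(),np.round(c["intrinsics"],1).tolist())
s=get_state();print(s["clock"],s["position"],s["orientation"],s["force"])
E
```

```text
pics
top [[-0.027, -0.996, 0.082, 0.5], [-0.999, 0.025, -0.023, 0.049], [0.021, -0.083, -0.996, 1.322], [0.0, 0.0, 0.0, 1.0]] [[406.9, 0.0, 318.1], [0.0, 406.9, 198.2], [0.0, 0.0, 1.0]]
side [[0.998, -0.044, 0.05, 0.521], [-0.067, -0.662, 0.746, -0.725], [0.001, -0.748, -0.664, 0.768], [0.0, 0.0, 0.0, 1.0]] [[365.3, 0.0, 317.2], [0.0, 365.3, 199.1], [0.0, 0.0, 1.0]]
0.1 [0.23317065 0.57925476 0.2301547 ] [[-9.27620173e-01  3.73523697e-01 -9.29016014e-04]
 [ 3.73524776e-01  9.27618704e-01 -1.66772310e-03]
 [ 2.38838535e-04 -1.89402409e-03 -9.99998178e-01]] [-0.79626317  1.04997103  0.11041371]
```

View pics/top0.png

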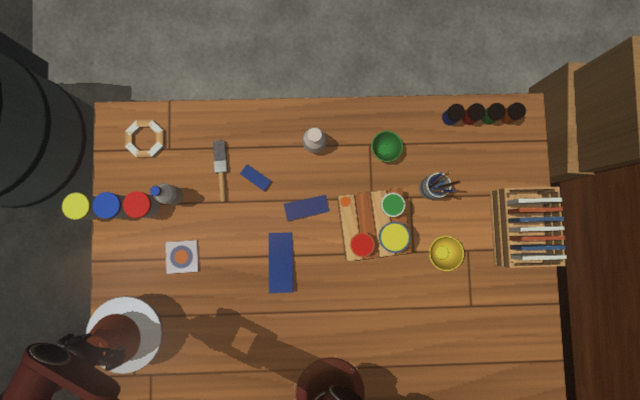

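View pics/side0.png

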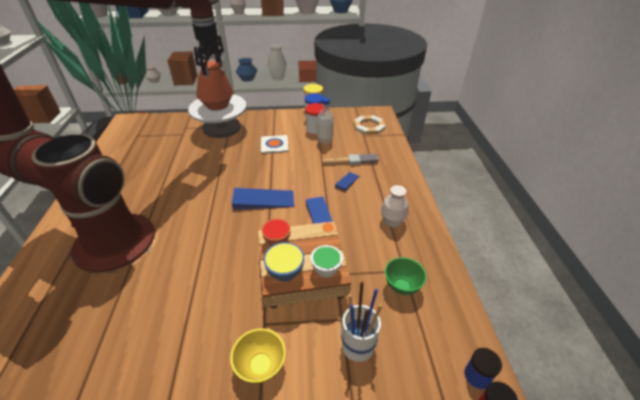

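The top view shows three blue wedges: mid-size at (307,208), large at (281,263) and small at (256,178). The mid one is about 44 px, or 140 mm, and points at the orange dot at (346,202), so it fits. I'll confirm that in an enlarged crop and measure.

```bash
cat > h.py <<'E'
import numpy as np,cv2
def ray(K,T,uv,z):
    uv=np.atleast_2d(np.asarray(uv,float));d=np.c_[uv,np.ones(len(uv))]@np.linalg.inv(K).T@T[:3,:3].T
    o=T[:3,3];return o+d*((z-o[2])/d[:,2])[:,None]
def cloud(K,T,d):
    v,u=np.mgrid[:d.shape[0],:d.shape[1]]
    c=np.stack([(u-K[0,2])/K[0,0]*d,(v-K[1,2])/K[1,1]*d,d],-1)
    return c@T[:3,:3].T+T[:3,3]
def blobs(p,lo,hi,amin=30):
    m=cv2.inRange(cv2.cvtColor(p,cv2.COLOR_BGR2HSV),lo,hi)
    return [c for c in cv2.findContours(m,cv2.RETR_EXTERNAL,cv2.CHAIN_APPROX_NONE)[0] if cv2.contourArea(c)>amin]
def tri(cams,uvs): # least-squares meeting point of rays
    A=0;b=0
    for (K,T),uv in zip(cams,uvs):
        r=T[:3,:3]@np.linalg.inv(K)@[*uv,1];r/=np.linalg.norm(r);P=np.eye(3)-np.outer(r,r);A=A+P;b=b+P@T[:3,3]
    return np.linalg.solve(A,b)
E
python3 - <<'E'
from h import *
for n in("top","side"):
    f=np.load(n+"0.npz");p,K,T=f["p"],f["K"],f["T"];C=cloud(K,T,f["d"])
    print(n)
    for c in blobs(p,(100,120,40),(130,255,255)):
        r=cv2.minAreaRect(c);b=cv2.boxPoints(r)
        if len(c)<20: continue
        w=ray(K,T,b,.01);m=np.zeros(p.shape[:2],np.uint8);cv2.drawContours(m,[c],-1,1,-1)
        z=C[m>0][:,2]
        print("blue",np.round(r[0]),np.round(w[:,:2]*1000).tolist(),"L",np.round([np.linalg.norm(w[0]-w[1])*1e3,np.linalg.norm(w[1]-w[2])*1e3]),"z",np.round(np.percentile(z,[5,50,95])*1e3))
    for c in blobs(p,(5,170,150),(14,255,255),10):
        M=cv2.moments(c);u=M["m10"]/M["m00"],M["m01"]/M["m00"]
        print("orange",np.round(u,1),cv2.contourArea(c),np.round(ray(K,T,u,.08)*1e3),np.round(C[int(u[1]+.5),int(u[0]+.5)]*1e3))
    if n=="top":
        cv2.imwrite("pics/crop.png",cv2.resize(p[150:300,230:430],None,fx=4,fy=4,interpolation=cv2.INTER_CUBIC))
        m=((C[...,2]>.068)&(C[...,2]<.092));m[:, :330]=0;m[:,420:]=0;m=m.astype(np.uint8);m[:180]=0;m[270:]=0
        m=cv2.morphologyEx(m,cv2.MORPH_CLOSE,np.ones((15,15)))
        c=max(cv2.findContours(m,0,1)[0],key=cv2.contourArea);r=cv2.minAreaRect(c)
        print("stand",np.round(r[0]),np.round(ray(K,T,cv2.boxPoints(r),.08)*1e3).tolist())
E
```

```text
top
blue [280. 263.] [[493.0, 182.0], [493.0, 111.0], [316.0, 110.0], [316.0, 180.0]] L [ 71. 177.] z [ 7. 17. 27.]
blue [106. 204.] [[567.0, 741.0], [647.0, 743.0], [645.0, 657.0], [565.0, 656.0]] L [80. 86.] z [88. 91. 95.]
blue [155. 190.] [[636.0, 555.0], [662.0, 556.0], [661.0, 530.0], [636.0, 530.0]] L [26. 26.] z [167. 169. 174.]
blue [255. 177.] [[696.0, 268.0], [724.0, 248.0], [669.0, 174.0], [641.0, 195.0]] L [35. 92.] z [ 1.  8. 15.]
orange [345. 201.] 56.0 [[593. -61.  80.]] [593. -61.  79.]
stand [374. 224.] [[609.0, -39.0, 80.0], [630.0, -240.0, 80.0], [430.0, -258.0, 80.0], [410.0, -59.0, 80.0]]
side
blue [476. 377.] [[833.0, -431.0], [859.0, -408.0], [891.0, -440.0], [865.0, -462.0]] L [35. 46.] z [ 9. 30. 49.]
blue [318. 210.] [[544.0, 121.0], [594.0, 143.0], [609.0, 34.0], [562.0, 16.0]] L [ 55. 110.] z [ 7. 12. 18.]
blue [263. 197.] [[318.0, 121.0], [312.0, 194.0], [502.0, 171.0], [499.0, 99.0]] L [ 74. 191.] z [ 4. 15. 25.]
blue [347. 181.] [[646.0, 194.0], [702.0, 266.0], [718.0, 231.0], [662.0, 162.0]] L [91. 38.] z [ 2.  8. 13.]
blue [316.  98.] [[571.0, 860.0], [677.0, 853.0], [670.0, 773.0], [568.0, 780.0]] L [106.  80.] z [ 87.  90. 168.]
orange [276.2 237.2] 18.0 [[459. -91.  80.]] [ 463. -132.  126.]
orange [327.6 227. ] 45.0 [[593. -64.  80.]] [594. -62.  78.]
orange [273.9 142.5] 19.5 [[444. 349.  80.]] [436. 466.   7.]
```

View pics/crop.png

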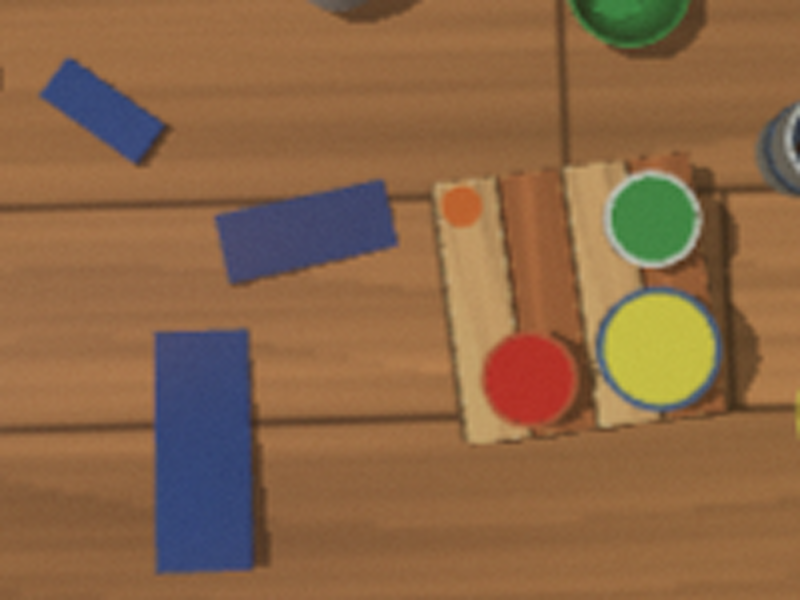

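The crop confirms it: the 140 mm wedge spans crop corners (217,215), (398,243), with its right end facing the dot at (462,207). The small and large wedges (92 and 177 mm) do not match. Next I'll measure the precise wedge geometry.

Run:
```python
from h import *
def load(n):
    f=np.load(n+"0.npz");return f["p"],f["d"],f["K"],f["T"]
for n,ctr in(("top",(307,208)),("side",(318,210))):
    p,d,K,T=load(n);C=cloud(K,T,d)
    for c in blobs(p,(100,70,40),(135,255,255)):
        if cv2.pointPolygonTest(c,ctr,False)<0: continue
        r=cv2.minAreaRect(c);b=cv2.boxPoints(r);print(n,np.round(r[0],1),np.round(r[1],1))
        q=cv2.approxPolyDP(c,5,True)[:,0];print("poly",q.tolist())
        zc=[]
        for v in q:
            e=v+(np.array(r[0])-v)*.15;P=C[int(e[1]),int(e[0])];zc.append(P[2])
            print(np.round(ray(K,T,v,.003)[0]*1e3),np.round(ray(K,T,v,.02)[0]*1e3),"depth near",np.round(P*1e3))
        m=np.zeros(p.shape[:2],np.uint8);cv2.drawContours(m,[c],-1,1,-1);P=C[m>0]
        A=np.c_[P[:,:2],np.ones(len(P))];k=np.linalg.lstsq(A,P[:,2],rcond=None)[0];print("slope grad",k[:2],"mean",P.mean(0)*1e3,"xyrect",cv2.minAreaRect((P[:,:2]*1e3).astype(np.float32)))
p,d,K,T=load("top");p2,d2,K2,T2=load("side")
print("dot",tri([(K,T),(K2,T2)],[(345.2,201.4),(327.6,227)])*1e3)
C=cloud(K,T,d)
q=C[300:380,80:170];print("pot top",np.round(q.reshape(-1,3)[np.argmax(q[...,2])]*1e3))
```

```text
top [306.2 207.3] [16.3 41.9]
poly [[325, 196], [284, 204], [288, 219], [328, 210]]
[616.  -4.   3.] [615.  -3.  20.] depth near [613.   6.   1.]
[594. 130.   3.] [592. 129.  20.] depth near [592. 120.  17.]
[545. 118.   3.] [544. 117.  20.] depth near [550. 111.  19.]
[570. -12.   3.] [569. -11.  20.] depth near [574.   1.  10.]
slope grad [-1.80000092 -0.2125923 ] mean [580.25225338  58.71441128  17.56930643] xyrect ((554.0567626953125, 52.923484802246094), (106.51017761230469, 134.73141479492188), 11.188302040100098)
side [318.  209.8] [26.5 18.2]
poly [[322, 197], [307, 200], [314, 222], [330, 220]]
[595. 143.   3.] [593. 124.  20.] depth near [590. 121.  18.]
[547. 132.   3.] [546. 113.  20.] depth near [549. 113.  15.]
[563.  33.   3.] [562.  16.  20.] depth near [563.  40.   5.]
[610.  38.   3.] [608.  21.  20.] depth near [605.  40.  10.]
slope grad [-0.48264644 -0.72187473] mean [577.37804482  71.70520627  15.98871984] xyrect ((566.8850708007812, -299.976806640625), (853.1395874023438, 67.1144027709961), 88.29412078857422)
dot [592.17011376 -62.11555547  78.06559287]
pot top [ 500.   49. 1322.]
```

Call:
carry_out --pt "0 0 45 0 0 0 -0.5" --pt "20 -25 70 0 0 -0.1 -0.5" --pt "50 -63 70 0 0 -0.22 -0.5" --pt "80 -101 70 0 0 -0.34 -0.5" --pt "110 -139 70 0 0 -0.46 -0.5" --pt "140 -177 70 0 0 -0.58 -0.5" --pt "170 -215 70 0 0 -0.7 -0.5" --pt "200 -253 70 0 0 -0.82 -0.5" --pt "230 -291 70 0 0 -0.94 -0.5" --pt "260 -329 70 0 0 -1.054 -0.5" --newtons 60

```text
clock: 1.1
position: [0.4941, 0.2489, 0.3009]
orientation: [[-0.129, 0.992, -0.0], [0.992, 0.129, -0.0], [0.0, -0.0, -1.0]]
force: [0.1, 0.2, -0.7]
grip_width: 0.0214
grasp_force: 0.0
```

Call:
carry_out --pt "34 -30 0 0 0 0 -0.5" --pt "60 -70 -20 0 0 0 -0.5" --pt "68 -84 -60 0 0 0 -0.5" --pt "68 -84 -60 0 0 0 -0.5" --pt "68 -84 -60 0 0 0 -0.5"

```text
clock: 1.6
position: [0.5606, 0.1667, 0.24]
orientation: [[-0.133, 0.991, -0.003], [0.991, 0.133, -0.0], [0.0, -0.003, -1.0]]
force: [0.8, 0.2, 0.6]
grip_width: 0.0216
grasp_force: 0.0
```

Run:
```python
from workcell import *
from h import *
s=get_state();c=calibration("wrist");p,d=grab_frame("wrist");K,T=c["intrinsics"],c["extrinsics"]
print(np.round(T,3).tolist(),np.round(s["position"],4))
cv2.imwrite("pics/w1.png",p);np.savez("w1.npz",p=p,d=d,K=K,T=T)
for c in blobs(p,(100,70,30),(135,255,255),300):
    q=cv2.approxPolyDP(c,8,True)[:,0];print("blue",q.tolist(),np.round(ray(K,T,q,.003)[:,:2]*1e3).tolist(),np.round(ray(K,T,q,.02)[:,:2]*1e3).tolist())
for c in blobs(p,(5,150,120),(15,255,255),100):
    M=cv2.moments(c);u=M["m10"]/M["m00"],M["m01"]/M["m00"];print("or",np.round(u),cv2.contourArea(c),np.round(ray(K,T,u,.08)*1e3))
```

```text
[[0.991, 0.128, 0.04, 0.55], [0.134, -0.939, -0.316, 0.248], [-0.003, 0.319, -0.948, 0.383], [0.0, 0.0, 0.0, 1.0]] [0.5606 0.1667 0.24  ]
blue [[341, 191], [300, 194], [308, 284], [340, 282]] [[594.0, 133.0], [541.0, 122.0], [569.0, -14.0], [614.0, -4.0]] [[592.0, 138.0], [542.0, 128.0], [568.0, -2.0], [611.0, 7.0]]
blue [[110, 125], [116, 187], [271, 197], [275, 143]] [[301.0, 179.0], [302.0, 99.0], [504.0, 113.0], [503.0, 184.0]] [[312.0, 182.0], [313.0, 106.0], [506.0, 119.0], [505.0, 187.0]]
blue [[448, 89], [385, 148], [407, 171], [467, 113]] [[699.0, 274.0], [640.0, 196.0], [673.0, 171.0], [729.0, 251.0]] [[692.0, 273.0], [636.0, 199.0], [668.0, 175.0], [721.0, 251.0]]
or [320. 351.] 288.5 [[592. -57.  80.]]
```

View pics/w1.png

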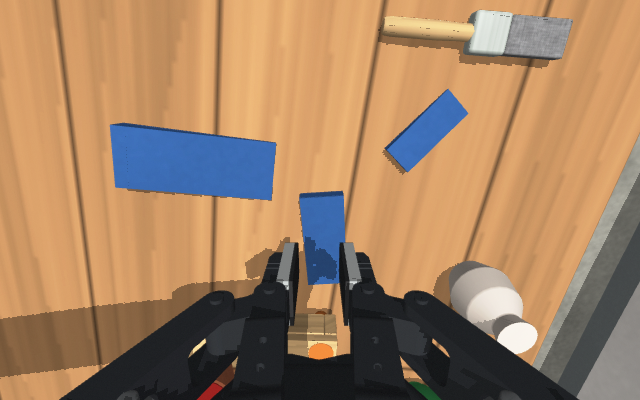

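The wrist view shows the chosen wedge at (300-343, 192-284), with its thick upright face on the upper (dark-edged) side and the orange dot at (320,351). This agrees with the top view, so I'll descend behind the thick face.

Call:
carry_out --pt "0 0 -50 0 0 0 -0.5" --pt "0 0 -100 0 0 0 -0.5" --pt "0 0 -150 0 0 0 -0.5" --pt "0 0 -190 0 0 0 -0.5" --pt "0 0 -220 0 0 0 -0.5" --pt "0 0 -234 0 0 0 -0.5" --pt "0 0 -234 0 0 0 -0.5" --pt "0 0 -234 0 0 0 -0.5"

```text
clock: 2.45
position: [0.5633, 0.1677, 0.0099]
orientation: [[-0.135, 0.991, 0.004], [0.991, 0.135, 0.001], [0.0, 0.004, -1.0]]
force: [0.6, 0.0, 0.3]
grip_width: 0.0215
grasp_force: 0.0
```

Call:
carry_out --pt "0 -4 -2 0 0 0 -0.5" --pt "1 -10 -2 0 0 0 -0.5" --pt "2 -16 -2 0 0 0 -0.5" --pt "3 -22 -2 0 0 0 -0.5" --pt "3.6 -28 -2 0 0 0 -0.5" --pt "4.4 -34 -2 0 0 0 -0.5" --pt "5.2 -40 -2 0 0 0 -0.5" --pt "6 -46 -2 0 0 0 -0.5" --pt "6.6 -51 -2 0 0 0 -0.5" --pt "7.2 -55 -2 0 0 0 -0.5"

```text
clock: 3.45
position: [0.5687, 0.1113, 0.0053]
orientation: [[-0.133, 0.991, -0.0], [0.991, 0.133, 0.0], [0.0, -0.0, -1.0]]
force: [-0.0, 0.8, 0.6]
grip_width: 0.0212
grasp_force: 0.3
```

```bash
cat > look.py <<'E'
import sys
from workcell import *
from h import *
tag=sys.argv[1]
for n in("top","side"):
    p,d=grab_frame(n);c=calibration(n);K,T=c["intrinsics"],c["extrinsics"]
    np.savez(f"{n}{tag}.npz",p=p,d=d,K=K,T=T)
    x,y=(270,160) if n=="top" else (240,150)
    cv2.imwrite(f"pics/{n}{tag}.png",cv2.resize(p[y:y+110,x:x+150],None,fx=5,fy=5,interpolation=cv2.INTER_CUBIC))
    for c in blobs(p,(100,70,40),(135,255,255)):
        q=cv2.approxPolyDP(c,4,True)[:,0];w=ray(K,T,q,.003)
        if abs(w[:,0].mean()-.585)<.04 and abs(w[:,1].mean())<.15:print(n,q.tolist(),np.round(w[:,:2]*1e3).tolist(),np.round(ray(K,T,q,.02)[:,:2]*1e3).tolist())
    for c in blobs(p,(5,170,150),(14,255,255),10):
        M=cv2.moments(c);u=M["m10"]/M["m00"],M["m01"]/M["m00"];w=ray(K,T,u,.08)[0]
        if abs(w[0]-.593)<.03 and abs(w[1]+.06)<.03: print("dot",np.round(u,1),np.round(w*1e3))
s=get_state();print(s["clock"],np.round(s["position"]*1e3,1),np.round(s["force"],1))
E
python3 look.py 1
```

```text
top [[335, 206], [322, 213], [317, 208], [317, 213], [333, 212]] [[583.0, -35.0], [561.0, 8.0], [578.0, 24.0], [562.0, 24.0], [563.0, -28.0]] [[582.0, -34.0], [560.0, 8.0], [577.0, 24.0], [561.0, 24.0], [563.0, -27.0]]
top [[335, 204], [334, 197], [311, 200]] [[589.0, -35.0], [612.0, -33.0], [604.0, 42.0]] [[588.0, -34.0], [611.0, -32.0], [603.0, 42.0]]
dot [345.5 200.7] [593. -63.  80.]
side [[323, 204], [309, 205], [312, 222], [328, 221]] [[595.0, 110.0], [552.0, 108.0], [557.0, 33.0], [604.0, 35.0]] [[594.0, 91.0], [551.0, 90.0], [556.0, 17.0], [602.0, 18.0]]
dot [327.5 226.8] [593. -63.  80.]
3.55 [568.7 111.2   5.2] [-0.1  0.2  0.6]
```

View pics/top1.png

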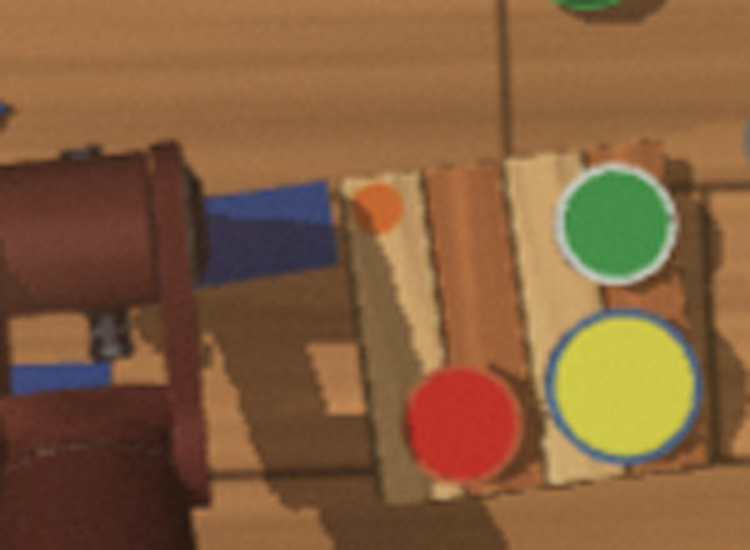

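The top crop shows the thin end at crop (325,182)-(338,265), straight and aimed at the dot (378,208), with a gap of about 25 mm. I'll keep pushing.

Call:
carry_out --pt "0.7 -5 0 0 0 0 -0.5" --pt "1.4 -10 0 0 0 0 -0.5" --pt "2 -15 0 0 0 0 -0.5" --pt "2.6 -20 0 0 0 0 -0.5" --pt "3.3 -25 0 0 0 0 -0.5" --pt "4 -30 0 0 0 0 -0.5" --pt "4.4 -33 0 0 0 0 -0.5" --pt "4.6 -35 0 0 0 0 -0.5"

```text
clock: 4.35
position: [0.5733, 0.0764, 0.0053]
orientation: [[-0.133, 0.991, -0.0], [0.991, 0.133, 0.0], [0.0, -0.0, -1.0]]
force: [0.2, 1.0, 0.3]
grip_width: 0.0212
grasp_force: 0.2
```

Call:
carry_out --pt "0.3 -2 0 0 0 0 -0.5" --pt "0.5 -4 0 0 0 0 -0.5" --pt "0.5 -4 0 0 0 0 -0.5"

```text
clock: 4.65
position: [0.5738, 0.0726, 0.0054]
orientation: [[-0.134, 0.991, 0.0], [0.991, 0.134, -0.0], [-0.0, 0.0, -1.0]]
force: [-0.3, 0.2, 1.1]
grip_width: 0.0213
grasp_force: 0.0
```

Call:
carry_out --pt "0.3 -2 0 0 0 0 -0.5" --pt "0.5 -4 0 0 0 0 -0.5" --pt "0.5 -4 0 0 0 0 -0.5"

```text
clock: 4.95
position: [0.5743, 0.0686, 0.0053]
orientation: [[-0.133, 0.991, 0.0], [0.991, 0.133, -0.0], [-0.0, 0.0, -1.0]]
force: [0.0, 0.1, -0.0]
grip_width: 0.0214
grasp_force: 0.1
```

Call:
carry_out --pt "0.3 -2 0 0 0 0 -0.5" --pt "0.5 -4 0 0 0 0 -0.5" --pt "0.5 -4 0 0 0 0 -0.5"

```text
clock: 5.25
position: [0.5747, 0.0651, 0.0053]
orientation: [[-0.133, 0.991, -0.0], [0.991, 0.133, 0.001], [0.001, 0.0, -1.0]]
force: [-0.6, 4.3, 1.2]
grip_width: 0.0211
grasp_force: 2.1
```

Call:
carry_out --pt "0 0 0 0 0 0 -0.5" --pt "0 0 0 0 0 0 -0.5"

```text
clock: 5.45
position: [0.5747, 0.0651, 0.0054]
orientation: [[-0.134, 0.991, 0.0], [0.991, 0.134, 0.001], [0.001, 0.0, -1.0]]
force: [-0.5, 5.1, 1.7]
grip_width: 0.0215
grasp_force: 2.4
```

Call:
carry_out --pt "0.1 -0.6 0 0 0 0 -0.5" --pt "0.15 -1 0 0 0 0 -0.5"

```text
clock: 5.65
position: [0.5748, 0.0646, 0.0053]
orientation: [[-0.133, 0.991, -0.0], [0.991, 0.133, 0.002], [0.002, -0.0, -1.0]]
force: [-0.5, 6.5, 1.7]
grip_width: 0.0216
grasp_force: 3.5
```

Firm contact at about 6 N: the foot is being met. I'll nudge a little further until it just slides under load.

Call:
carry_out --pt "0.1 -0.5 0 0 0 0 -0.5" --pt "0.15 -1 0 0 0 0 -0.5" --pt "0.15 -1 0 0 0 0 -0.5"

```text
clock: 5.95
position: [0.5749, 0.0638, 0.0054]
orientation: [[-0.133, 0.991, -0.0], [0.991, 0.133, 0.002], [0.002, -0.0, -1.0]]
force: [-1.1, 7.4, 1.2]
grip_width: 0.0215
grasp_force: 3.7
```

Call:
carry_out --pt "0.1 -0.5 0 0 0 0 -0.5" --pt "0.15 -1 0 0 0 0 -0.5" --pt "0.15 -1 0 0 0 0 -0.5"

```text
clock: 6.25
position: [0.575, 0.063, 0.0054]
orientation: [[-0.133, 0.991, -0.0], [0.991, 0.133, 0.002], [0.002, -0.0, -1.0]]
force: [-1.6, 8.1, 1.2]
grip_width: 0.021
grasp_force: 4.0
```

```bash
python3 look.py 2
```

```text
top [[337, 196], [330, 198], [331, 212], [337, 211], [332, 206]] [[615.0, -43.0], [609.0, -20.0], [564.0, -22.0], [566.0, -41.0], [583.0, -25.0]] [[614.0, -41.0], [608.0, -19.0], [563.0, -21.0], [565.0, -40.0], [582.0, -24.0]]
side [[327, 215], [313, 215], [312, 222], [328, 220]] [[603.0, 60.0], [561.0, 63.0], [557.0, 33.0], [605.0, 39.0]] [[602.0, 43.0], [561.0, 45.0], [556.0, 17.0], [603.0, 22.0]]
dot [327.5 227. ] [592. -64.  80.]
6.35 [575.   63.    5.4] [-1.3  7.5  1.8]
```

View pics/side2.png

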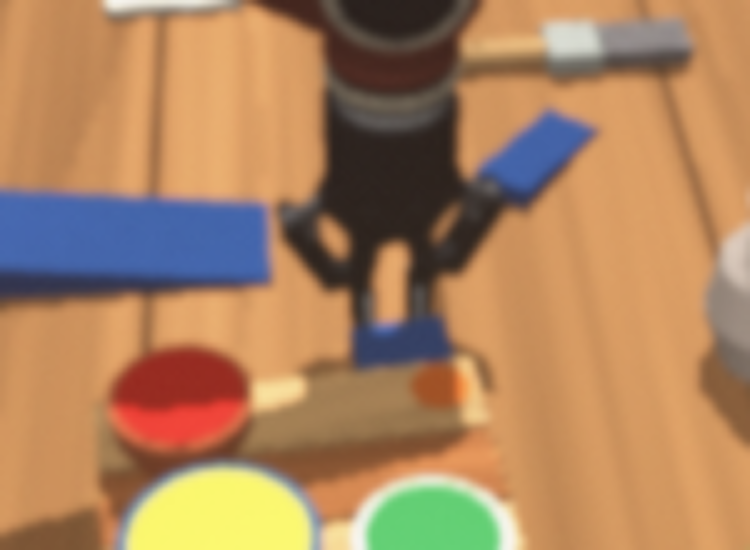

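The side crop shows the wedge (355-450, 320-365) under the edge below the orange dot (440,385), with the stand unmoved. It slid the last 2 mm at about 7.5 N, which is a snug fit. Now I'll back off, rise and close the fingers.

Call:
carry_out --pt "-0.4 3 0 0 0 0 -0.5" --pt "-2 15 0 0 0 0 -0.5" --pt "-4 35 10 0 0 0 -0.5" --pt "-4 40 55 0 0 0 -0.5" --pt "-4 40 105 0 0 0 -1" --pt "-4 40 150 0 0 0 -1" --pt "-4 40 180 0 0 0 -1" --pt "-4 40 180 0 0 0 -1" --pt "-4 40 180 0 0 0 -1"

```text
clock: 7.25
position: [0.5715, 0.1018, 0.186]
orientation: [[-0.134, 0.991, 0.002], [0.991, 0.134, -0.001], [-0.001, 0.002, -1.0]]
force: [0.3, 0.6, -0.3]
grip_width: 0.0001
grasp_force: 0.0
```

```bash
python3 look.py 3
python3 - <<'E'
from h import *
for t in"03":
    f=np.load(f"top{t}.npz");C=cloud(f["K"],f["T"],f["d"])
    for n,lo,hi in(("red",(0,180,100),(4,255,255)),("green",(55,120,60),(75,255,255)),("yel",(25,120,100),(33,255,255))):
        for c in blobs(f["p"],lo,hi,150):
            r=cv2.minEnclosingCircle(c)[0]
            if 350<r[0]<410 and 190<r[1]<260: print(t,n,np.round(ray(f["K"],f["T"],r,.13)[0]*1e3,1))
E
```

```text
top [[313, 216], [337, 211], [336, 204], [331, 208], [325, 198], [316, 199]] [[552.0, 37.0], [566.0, -41.0], [589.0, -39.0], [577.0, -22.0], [610.0, -3.0], [607.0, 26.0]] [[551.0, 37.0], [565.0, -40.0], [588.0, -37.0], [576.0, -21.0], [608.0, -3.0], [606.0, 26.0]]
dot [345.  199.7] [596. -61.  80.]
side [[329, 219], [327, 214], [311, 217], [313, 222]] [[608.0, 43.0], [604.0, 64.0], [555.0, 55.0], [560.0, 33.0]] [[606.0, 26.0], [602.0, 47.0], [554.0, 37.0], [559.0, 16.0]]
dot [327.4 226.9] [592. -64.  80.]
7.35 [570.1 101.7 183.2] [-0.3  0.7  0.1]
0 red [ 460.6 -101.4  130. ]
0 green [ 575.8 -197.3  130. ]
0 yel [ 480.1 -197.7  130. ]
3 red [ 460.7 -101.9  130. ]
3 green [ 575.2 -197.8  130. ]
3 yel [ 479.9 -198.   130. ]
```

View pics/top3.png

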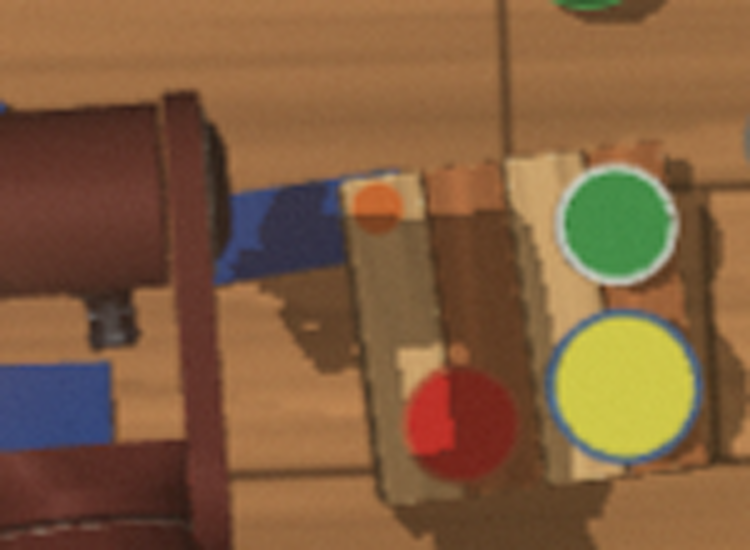

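The top crop shows the wedge tip emerging past the stand's edge at (395,178), so the thin end is past the dot's foot and roughly centred. The bowls moved less than 1 mm, so the stand stayed in place. Now the press.

Call:
carry_out --pt "4 -35 0 0 0 0 -1" --pt "10 -80 0 0 0 0 -1" --pt "16 -120 -10 0 0 0 -1" --pt "20 -150 -30 0 0 0 -1" --pt "22 -164 -60 0 0 0 -1" --pt "22 -164 -80 0 0 0 -1" --pt "22 -164 -85 0 0 0 -1" --pt "22 -164 -85 0 0 0 -1" --pt "22 -164 -85 0 0 0 -1"

```text
clock: 8.25
position: [0.5935, -0.0619, 0.1007]
orientation: [[-0.134, 0.991, 0.0], [0.991, 0.134, -0.0], [-0.0, 0.0, -1.0]]
force: [0.0, -0.6, 0.2]
grip_width: 0.0005
grasp_force: 0.0
```

Call:
carry_out --pt "0 0 -4 0 0 0 -1" --pt "0 0 -8 0 0 0 -1" --pt "0 0 -11 0 0 0 -1" --pt "0 0 -13 0 0 0 -1" --pt "0 0 -13 0 0 0 -1"

```text
clock: 8.75
position: [0.5929, -0.0621, 0.0869]
orientation: [[-0.134, 0.991, -0.001], [0.991, 0.134, 0.0], [0.0, -0.001, -1.0]]
force: [-0.2, 0.2, 0.2]
grip_width: -0.0002
grasp_force: 0.0
```

Call:
carry_out --pt "0 0 -2 0 0 0 -1" --pt "0 0 -4 0 0 0 -1" --pt "0 0 -5 0 0 0 -1" --pt "0 0 -5 0 0 0 -1"

```text
clock: 9.15
position: [0.593, -0.0622, 0.082]
orientation: [[-0.134, 0.991, -0.0], [0.991, 0.134, 0.0], [0.0, -0.0, -1.0]]
force: [0.5, 1.2, -0.6]
grip_width: 0.0002
grasp_force: 0.0
```

Call:
carry_out --pt "0 0 -1 0 0 0 -1" --pt "0 0 -2 0 0 0 -1" --pt "0 0 -2 0 0 0 -1"

```text
clock: 9.45
position: [0.5931, -0.0623, 0.0801]
orientation: [[-0.134, 0.991, -0.0], [0.991, 0.134, 0.0], [0.0, -0.0, -1.0]]
force: [0.9, -0.7, 0.7]
grip_width: 0.0
grasp_force: 0.0
```

Call:
carry_out --pt "0 0 -0.5 0 0 0 -1" --pt "0 0 -1 0 0 0 -1" --pt "0 0 -1 0 0 0 -1"

```text
clock: 9.75
position: [0.5933, -0.0623, 0.0797]
orientation: [[-0.134, 0.991, 0.0], [0.991, 0.134, -0.0], [-0.0, 0.0, -1.0]]
force: [-1.4, 0.2, 2.0]
grip_width: -0.0
grasp_force: 1.2
```

Call:
carry_out --pt "0 0 -0.5 0 0 0 -1" --pt "0 0 -1 0 0 0 -1" --pt "0 0 -1 0 0 0 -1"

```text
clock: 10.05
position: [0.5934, -0.0622, 0.0795]
orientation: [[-0.134, 0.991, 0.0], [0.991, 0.134, 0.0], [0.0, 0.0, -1.0]]
force: [-3.7, 0.4, 6.5]
grip_width: 0.0003
grasp_force: 3.6
```

Contact is stiff, with no tipping at 6.5 N. I'll press on to 12 N and ease the sideways force.

Call:
carry_out --pt "-0.5 0 -0.4 0 0 0 -1" --pt "-0.8 0 -0.8 0 0 0 -1" --pt "-0.8 0 -1 0 0 0 -1" --pt "-0.8 0 -1 0 0 0 -1"

```text
clock: 10.45
position: [0.5934, -0.0623, 0.0795]
orientation: [[-0.134, 0.991, 0.002], [0.991, 0.134, -0.0], [-0.0, 0.002, -1.0]]
force: [-2.4, 1.2, 9.8]
grip_width: -0.0
grasp_force: 4.7
```

Call:
carry_out --pt "-0.4 0 -0.3 0 0 0 -1" --pt "-0.6 0 -0.6 0 0 0 -1" --pt "-0.6 0 -0.6 0 0 0 -1" --pt "-0.6 0 -0.6 0 0 0 -1"

```text
clock: 10.85
position: [0.5934, -0.0622, 0.0794]
orientation: [[-0.134, 0.991, 0.004], [0.991, 0.134, -0.0], [-0.001, 0.003, -1.0]]
force: [-2.2, 0.7, 10.7]
grip_width: -0.0002
grasp_force: 5.2
```

```bash
python3 look.py 4
python3 - <<'E'
from workcell import *
import numpy as np
for i in range(4): s=get_state();print(np.round(s["position"]*1e3,2),np.round(s["force"],1));grab_frame("top")
E
```

```text
top [[328, 198], [308, 200], [311, 216], [327, 213]] [[609.0, -13.0], [605.0, 52.0], [552.0, 44.0], [561.0, -8.0]] [[608.0, -12.0], [603.0, 52.0], [552.0, 44.0], [560.0, -8.0]]
side [[311, 216], [312, 222], [323, 221]] [[555.0, 59.0], [557.0, 33.0], [589.0, 35.0]] [[554.0, 42.0], [556.0, 17.0], [588.0, 19.0]]
10.95 [593.4 -62.2  79.4] [-2.7  1.4 10.3]
[593.4  -62.2   79.43] [-2.7  1.4 10.3]
[593.39 -62.21  79.4 ] [-1.9  2.1  9.9]
[593.38 -62.23  79.41] [-2.2  2.1 10.4]
[593.4  -62.23  79.41] [-2.   1.9 10. ]
```

View pics/side4.png

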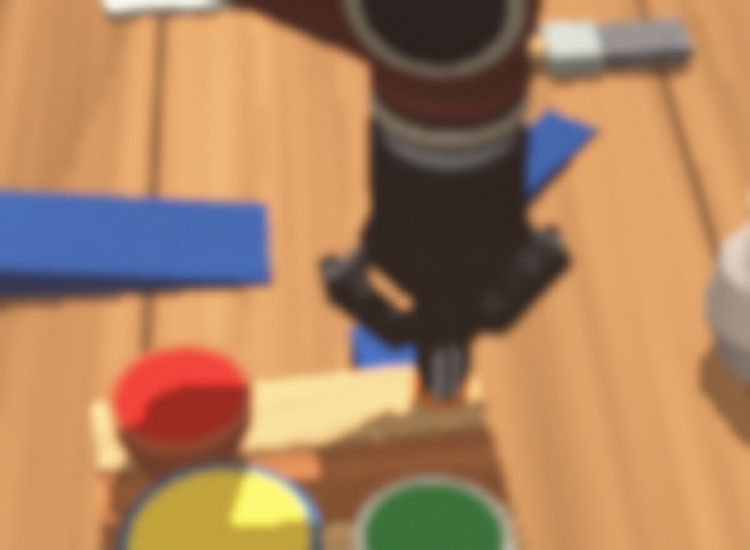

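The side crop shows the shut fingertips on the orange dot (442,390), with the wedge under that corner. The press needs about 2 N more.

Call:
carry_out --pt "0 0 -0.4 0 0 0 -1" --pt "0 0 -0.7 0 0 0 -1" --pt "0 0 -0.7 0 0 0 -1" --pt "0 0 -0.7 0 0 0 -1"

```text
clock: 11.55
position: [0.5935, -0.0622, 0.0793]
orientation: [[-0.134, 0.991, 0.003], [0.991, 0.134, -0.0], [-0.001, 0.003, -1.0]]
force: [-3.9, 1.9, 13.3]
grip_width: -0.0002
grasp_force: 6.5
```

Call:
carry_out --pt "0 0 0 0 0 0 -1" --pt "0 0 0 0 0 0 -1" --pt "0 0 0 0 0 0 -1" --pt "0 0 0 0 0 0 -1" --pt "0 0 0 0 0 0 -1"

```text
clock: 12.05
position: [0.5935, -0.0622, 0.0793]
orientation: [[-0.134, 0.991, 0.003], [0.991, 0.134, 0.0], [-0.0, 0.003, -1.0]]
force: [-3.4, 2.1, 12.8]
grip_width: 0.0
grasp_force: 6.4
```

The press is steady at about 12.8 N, and the corner does not sink (79.3 mm), so I'm handing in.

```bash
python3 -c "
from workcell import *
print(hand_in())"
```

```text
the job is handed in; nothing more can be done
None
```

I pushed the 140 mm blue wedge under the orange foot until it was snug, the stand stayed in place (bowls moved under 1 mm), and I handed in at 12 s while holding a steady press of about 12.8 N on the orange dot, with the corner not sinking.

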